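# Pack a lamp's brass spares from the sloped bin and shut the spares box

## Task

From the sloped bin take the threaded stem with the square head and the domed cap nut: lay the stem flat in the larger compartment of the steel spares box and stand the cap nut dome up in the smaller one. Then swing the box's hinged door over and press it shut until its catch snaps in and holds. Leave the ring collar and the square nut where they lie in the bin, and do not disturb the glass shade or the lampholder.

Things in the scene. Friction and masses are not known exactly. Their poses are not given: they have to be found in the camera images.
- bin: Grey steel sloped bin, fixed; floor inclined 30 deg, low side to the robot (-x). Origin: centre of its underside on the bench; x to its back, y to its left, z up. Four compartments 86 mm wide at y = -135, -45, 45, 135, one part in each (which varies), underside on the slope, touching the front lip, its origin 15 mm up the slope and up to 3 mm off the compartment's middle.
- slope_foot (a point): Where the bin's sloped floor meets the front lip, in the middle: x = -50, y = 0, z = 22 mm in the bin's frame. From here the floor runs 100 mm up the slope. Measured square to the floor the front lip is 16 mm tall and the dividers 36 mm; all walls are 4 mm thick.
- back_top (a point): Middle of the top edge of the bin's clear plastic back wall. That wall is 80 mm tall, square to the sloped floor, so it leans 30 deg towards the robot over the compartments: an upright gripper strikes it; come in tilted about 30 deg, square to the floor.
- stem: Brass threaded stem with a square head, about 90 g, loose in the bin. Head 30 (x) x 20 (y) x 20 (z) mm; from its +x face a round threaded tube 12 mm in diameter continues 38 mm along +x at 10 mm height (total length 68). Origin: centre of the head's underside, z square away from the floor it lies on; in the bin x points up the slope. Grip the head across its 20 mm width (y).
- stem_mid (a point): Centre of the stem's square head, 10 mm above its underside.
- cap: Brass domed cap nut, round, about 90 g, loose in the bin: skirt 30 mm in diameter, 16 mm high, domed above to 26 mm total height; flat underside. Origin: centre of the underside, z along its axis towards the dome. In the bin it stands dome outwards on the slope, x up the slope.
- cap_mid (a point): On the cap nut's axis, 10 mm above its underside.
- collar: Brass ring collar, 30 mm outside, 18 mm bore, 16 mm high, loose in the bin; stays there. Origin: centre of underside.
- nut: Brass square nut, 30 x 30 x 16 mm with a 14 mm square hole, loose in the bin; stays there. Origin: centre of underside.
- spares_box: Dark steel spares box fixed on the bench, open upward, 205 (x) x 150 (y) x 50 mm; walls and floor 4 mm. Origin: centre of its underside; x away from the robot, y to its left, z up. A 3 mm partition across it at x = -22, 40 mm high from the underside, makes a smaller compartment towards the robot (75 x 142 mm) and a larger one beyond it (119 x 142 mm).
- hinge (a point): Middle of the door's hinge line, which runs along the box's x at y = 75, z = 50.5 mm. The ball catch is in the middle of the opposite wall (y = -75).
- large_floor (a point): Centre of the floor of the larger compartment.
- small_floor (a point): Centre of the floor of the smaller compartment.
- door (a joint): Angle of the box's flat grey door (205 along x, 150 wide, 5 thick, 0.35 kg), rad: 0 = shut flat on the rim, 1.57 = upright, more = leaning outward (+y). Starts at 1.75 to 2.1. A stiff hinge (0.4 N m) holds it where it is left. It meets its catch near 0.07, takes a push of about 15 N near the free edge to pass it, then it snaps to 0 and is held.
- door_edge (a point): Middle of the door's free edge on its outer face, 150 mm from the hinge line. A tab 50 mm wide (along x) projects 15 mm beyond the edge there and carries the catch tongue, which reaches 15 mm below the underside.
- glass_shade: Glass lampshade standing on the bench, 104 mm wide, 75 mm tall; leave it alone. Origin: centre of underside.
- lampholder: White porcelain lampholder standing on the bench, 48 mm wide, 55 mm tall; leave it alone. Origin: centre of underside.
Mind the look-alikes: they are no part of the job. Leave any black or purple look-alike of the cap alone.

How it is judged (in metres and radians):
On the way, in this order (a step that is already met when the one before it is completed fails the run):
1. one of the two parts is set down and released in its own compartment ((((x of stem_mid in the frame of spares_box between -0.0205 and 0.0985 m and y of stem_mid in the frame of spares_box between -0.071 and 0.071 m and z of stem_mid in the frame of spares_box between 0.004 and 0.03 m and angle between stem's own x axis and vertical between 1.37 and 1.77 rad) and (contact force between the fingers and stem below 0.2 N and linear speed of stem below 0.03 m/s)) or ((x of cap_mid in the frame of spares_box between -0.0985 and -0.0235 m and y of cap_mid in the frame of spares_box between -0.071 and 0.071 m and z of cap_mid in the frame of spares_box between 0.004 and 0.03 m and angle between cap's own z axis and vertical below 0.2 rad) and (contact force between the fingers and cap below 0.2 N and linear speed of cap below 0.03 m/s)))), for 0.2 s.
2. both parts are set down and released in their compartments, the door still open (x of stem_mid in the frame of spares_box between -0.0205 and 0.0985 m and y of stem_mid in the frame of spares_box between -0.071 and 0.071 m and z of stem_mid in the frame of spares_box between 0.004 and 0.03 m and angle between stem's own x axis and vertical between 1.37 and 1.77 rad and contact force between the fingers and stem below 0.2 N and linear speed of each of stem, cap below 0.03 m/s and x of cap_mid in the frame of spares_box between -0.0985 and -0.0235 m and y of cap_mid in the frame of spares_box between -0.071 and 0.071 m and z of cap_mid in the frame of spares_box between 0.004 and 0.03 m and angle between cap's own z axis and vertical below 0.2 rad and contact force between the fingers and cap below 0.2 N and value of joint door above 1.2 rad), for 0.2 s.
3. the door is pressed shut on its catch (value of joint door below 0.035 rad), for 0.2 s.
At the end, for the whole second after the job is handed in: Stem flat (within 0.2 rad) in the larger compartment, cap nut dome up (within 0.2 rad) in the smaller, both released and at rest; door held shut by its catch (below 0.035 rad); collar, square nut, glass shade and lampholder within 30 mm of their starts (x of stem_mid in the frame of spares_box between -0.0205 and 0.0985 m and y of stem_mid in the frame of spares_box between -0.071 and 0.071 m and z of stem_mid in the frame of spares_box between 0.004 and 0.03 m and angle between stem's own x axis and vertical between 1.37 and 1.77 rad and x of cap_mid in the frame of spares_box between -0.0985 and -0.0235 m and y of cap_mid in the frame of spares_box between -0.071 and 0.071 m and z of cap_mid in the frame of spares_box between 0.004 and 0.03 m and angle between cap's own z axis and vertical below 0.2 rad and contact force between the fingers and stem below 0.2 N and linear speed of each of stem, cap below 0.03 m/s and contact force between the fingers and cap below 0.2 N and value of joint door below 0.035 rad and distance of each of collar, nut, glass_shade, lampholder from where it was at the start of the episode below 0.03 m); the robot touches nothing.
It fails at once if the ring collar is shifted more than 30 mm (distance of collar from where it was at the start of the episode above 0.03 m).
It fails at once if the square nut is shifted more than 30 mm (distance of nut from where it was at the start of the episode above 0.03 m).
It fails at once if the glass shade is shifted more than 30 mm (distance of glass_shade from where it was at the start of the episode above 0.03 m).
It fails at once if the lampholder is shifted more than 30 mm (distance of lampholder from where it was at the start of the episode above 0.03 m).
It also fails if it takes over 69 s, if anything falls off the work surface, if the arm or the gripper's body presses on something with over 40 N, if the wrist force passes 120 N, or if a joint passes its speed limit or range.

## Robot

A 6-joint arm with a two-finger parallel gripper is mounted at the origin on the work surface. World frame = base frame: x ahead of the robot, y to its left, z up, the work surface at z = 0. Lengths are in m, angles in degrees, forces in N, time in s.
With the tool pointing down it reaches from about 0.375 to 0.9 m from the base axis. Payload 3.1 kg.
Tool frame: the origin (TCP) lies at the very end of the fingers, on their centre line; the grasp point (between the pads) lies 19 mm behind it; z points along the fingers, y is the line along which they close (so a half turn about z gives the same grasp; the last joint's range is limited). The gripper opens to 87 mm and grips with 3 to 60 N. Pads are 19 mm wide; open, the fingers measure 117 mm over their backs; the gripper's body (75 mm by 190 mm) begins 51 mm behind the grasp point.
Start: joints at [-86.488, 30.224, 82.088, -0, 67.689, -10.227], TCP at [0.148, -0.607, 0.223] pointing down, gripper open.
Joint ranges: [-176.69, 176.69], [-43.24, 126.21], [12.49, 139.97], [-82, 262], [0, 151.66], [-163.58, 163.58]. Speed limits (degrees/s): [159.86, 159.86, 180, 180, 180, 180].

## Interface

Orientations are given as a 3x3 rotation matrix whose columns are the frame's x, y, z axes.
In Python, from rig import readout, viewer, ticket gives the robot as it stands.
- The arm moves only by the tool send_rows, never from a script. Its argument "moves" is a list of rows, each a list of 6 numbers: the shift along the tool's x, y, z in units of 250 mm (1.0 is 250 mm), then the turn, a rotation vector about the tool's x, y, z in units of 90 degrees (1.0 is 90 degrees). A call has 1 to 12 rows; each row is the pose to reach, as a shift and turn from the pose commanded when the call began, along the tool's axes at that moment; what a row does not reach only later rows make up. A row lasts 1/10 s, in which the tool goes at most 50 mm and 8.59 degrees, less where a joint would pass 70% of its speed; a pose out of reach is approached as far as the arm can. A call with a number of a shift or a turn outside -1 to 1 is refused whole. A call with a gripper value outside its range is refused whole. "grip" is the opening, from 0 (shut) to 1 (fully open), set as the call begins (left out, the last holds). The fingers move at their own pace and stop on an object; the grip force is fixed at half the most. Time passes only in rows, so rows that repeat a pose let the fingers close. It gives the time, the measured TCP pose, the force, the opening and the grip force at its end, in the units of the state.
- readout.read_state(): the state, without advancing time (a new reading comes with each control period).
- viewer.capture(name): name is "scene" or "top"; returns (picture, depth): 480x640x3 uint8, red, green, blue; 480x640 float32, m along the optical axis (not along the pixel's ray), 0 where there is no reading.
- viewer.camera_info(name): a dict with "fx", "fy", "cx", "cy" (pixels), "distortion" ([k1, k2, p1, p2, k3] as OpenCV has them; the pictures are not rectified), "R" (3x3) and "t" (3): a world point X has camera coordinates R X + t. Camera axes: x right, y down, z forward; pixel columns grow to the right and rows downward; lengths in m; the calibration is good to about 2 mm. A picture is of the moment at which its call begins. camera_info takes no time and is no camera call.
- ticket.hand_in(): hands the job in; it is judged then, once.
The state is a dict: "time_s": time; "joint_positions": joint angles; "qvel": joint speeds; "tau": joint torques, N m; "position": TCP position; "tcp_rot": TCP orientation; "force": force on the tool from outside, world axes, zero at the start; "moment": the same for the moment, N m; "opening": opening from 0.0 (shut) to 1.0 (fully open); "grasp_force": force on a finger pad.
Only numpy, scipy, OpenCV 4.12 (cv2) and the standard library are available. Lean on these libraries where they do the work, as an engineer would, in place of code of your own. Each camera call takes 0.05 s, during which the arm holds its last target. There are 200 camera calls.

## Working session

There is one attempt and no reset: what is moved stays moved. The work goes in short steps, Python scripts to look and compute and a tool call to move; the robot and the scene stay as the last step left them, time stands still between calls to the robot, and variables do not carry over. Pictures are saved under pics/ and viewed, at most 10 in all, crops included, and the job is handed in when it is done.

Besides the shell and the picture viewer there is one more tool, called after "Call:" as name(argument=value, ...) on one line, values as JSON. send_rows: Moves the arm, as the interface text tells. Shifts and turns lie within -1 to 1; 1 stands for 250 mm of shift or 90 degrees of turn. Its arguments: {"type":"object","properties":{"moves":{"type":"array"},"grip":{"type":"number"}},"required":["moves"]}

```bash
ls; mkdir -p pics; python3 - <<'E'
from rig import readout, viewer
import cv2,numpy as np
s=readout.read_state();print(s)
for n in ("scene","top"):
    p,d=viewer.capture(n);cv2.imwrite(f"pics/{n}0.png",p[...,::-1]);np.save(f"pics/{n}0.npy",d);print(viewer.camera_info(n))
E
```

```text
pics
{'time_s': 0.0, 'joint_positions': array([-8.64885088e+01,  3.02774565e+01,  8.21555442e+01,  2.17899867e-04,
        6.76879650e+01, -1.02282018e+01]), 'qvel': array([-0.03524861, -0.08911766, -0.08183877,  0.00998942,  0.01603051,
        0.01992752]), 'tau': array([-3.91797971e-05, -4.40043783e+01, -1.76591849e+01,  6.34789048e-02,
        5.81862952e-02, -1.69368645e-04]), 'position': array([ 0.14841993, -0.60638326,  0.22159248]), 'tcp_rot': array([[ 9.71385180e-01,  2.37509615e-01, -1.25799585e-04],
       [ 2.37509347e-01, -9.71382967e-01,  2.10750084e-03],
       [ 3.78352139e-04, -2.07707366e-03, -9.99997771e-01]]), 'force': array([-0.59439814,  0.04376644,  0.04017697]), 'moment': array([-0.00874804,  0.01217456,  0.00701132]), 'grasp_force': 0.0, 'opening': 1.0037635133864617}
{'fx': 520.8742683678073, 'fy': 520.8742683678073, 'cx': 315.34616071071065, 'cy': 238.5870877493875, 'distortion': array([-0.01341063,  0.        ,  0.        ,  0.        ,  0.        ]), 'R': array([[-0.29902992,  0.95423337, -0.00444691],
       [ 0.72313562,  0.22356484, -0.65352401],
       [-0.62262025, -0.19863895, -0.75689272]]), 't': array([ 0.23571043, -0.37657654,  1.47302928])}
{'fx': 523.2507405990626, 'fy': 523.2507405990626, 'cx': 318.71631425197273, 'cy': 219.7183319550114, 'distortion': array([0.00262652, 0.        , 0.        , 0.        , 0.        ]), 'R': array([[ 0.01016913, -0.9999421 , -0.00351801],
       [-0.98955399, -0.00955741, -0.1438456 ],
       [ 0.14380365,  0.00494405, -0.98959389]]), 't': array([-0.05133488,  0.61346561,  0.8263726 ])}
```

View pics/scene0.png

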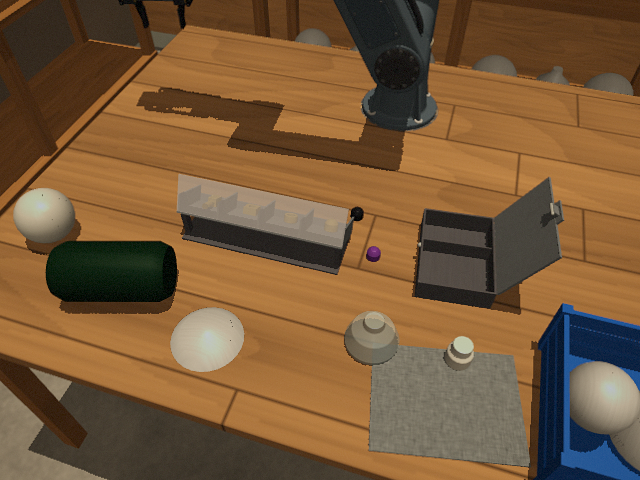

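View pics/top0.png

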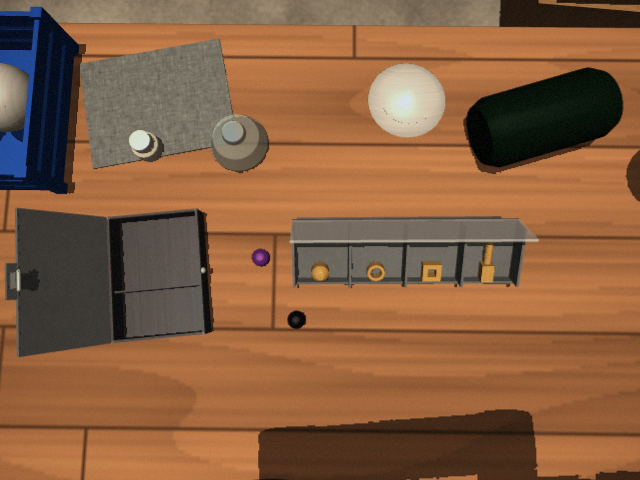

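The top view shows the cap at (320,272), collar (376,272), nut (431,271) and stem (487,270, tube towards the back). The box is at about (158,275) with its door open to +y. I'll enlarge the bin and box next.

```bash
cat > h.py <<'E'
import numpy as np,cv2
from rig import readout,viewer
def w(n,u,v,d=None,z=None):
    "pixel -> world by depth d (along axis) or at world height z"
    c=viewer.camera_info(n);R,t=np.array(c['R']),np.array(c['t'])
    K=np.array([[c['fx'],0,c['cx']],[0,c['fy'],c['cy']],[0,0,1]])
    r=np.append(cv2.undistortPoints(np.array([[[u,v]]],float),K,np.array(c['distortion']))[0,0],1)
    C=-R.T@t
    if d is None: d=(z-C[2])/(R.T@r)[2]
    return C+R.T@r*d
E
python3 - <<'E'
from h import *
p=cv2.imread('pics/top0.png')
a=cv2.resize(p[205:300,280:545],None,fx=3,fy=3,interpolation=cv2.INTER_CUBIC)
b=cv2.resize(p[195:365,0:220],None,fx=3,fy=3,interpolation=cv2.INTER_CUBIC)
cv2.imwrite('pics/bin.png',a);cv2.imwrite('pics/box.png',b)
d=np.load('pics/top0.npy')
for k in [(320,272),(320,245),(335,260),(335,275),(487,250),(488,271),(431,264),(300,319),(260,257),(160,240),(160,310),(140,325),(60,240),(60,320),(240,150),(142,140)]:
    print(k,d[k[1],k[0]],w('top',*k,d=d[k[1],k[0]]).round(4))
E
```

```text
(320, 272) 0.847214 [ 0.5268 -0.0483  0.0553]
(320, 245) 0.85606575 [ 0.5709 -0.0478  0.0527]
(335, 260) 0.8667937 [ 0.5476 -0.0729  0.0384]
(335, 275) 0.87542653 [ 0.5234 -0.0734  0.0261]
(487, 250) 0.842084 [ 0.5644 -0.3166  0.0646]
(488, 271) 0.8519911 [ 0.5315 -0.3217  0.0497]
(431, 264) 0.85334426 [ 0.5419 -0.2291  0.0503]
(300, 319) 0.8667954 [ 0.4503 -0.0158  0.0245]
(260, 257) 0.8800227 [0.5522 0.0529 0.0263]
(160, 240) 0.907902 [0.5817 0.2299 0.0033]
(160, 310) 0.8909474 [0.462  0.2235 0.003 ]
(140, 325) 0.8876457 [0.4366 0.2562 0.0028]
(60, 240) 0.7844178 [0.5675 0.3416 0.1266]
(60, 320) 0.7637589 [0.45   0.3302 0.1303]
(240, 150) 0.8793439 [0.7298 0.0882 0.053 ]
(142, 140) 0.87820584 [0.7444 0.2525 0.0571]
```

View pics/bin.png

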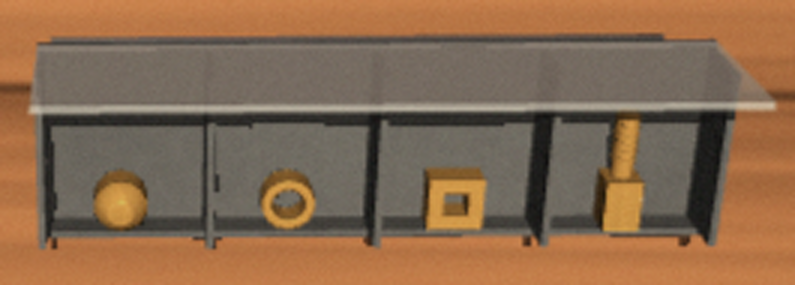

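View pics/box.png

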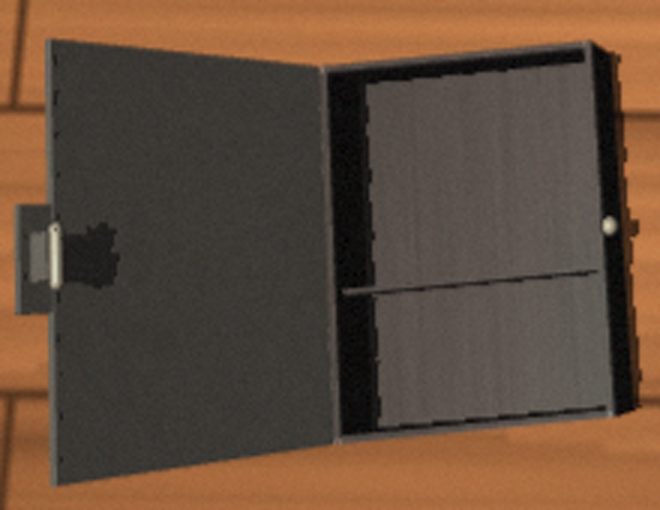

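The crops show the cap head at crop (120,203), the stem head at (621,203) and the box rim corners at full-image (197,209), (204,333), (113,342) and (108,217). Next I'll fit the floor plane and measure the parts in slope axes.

```bash
python3 - <<'E'
from h import *
p=cv2.imread('pics/top0.png');d=np.load('pics/top0.npy')
hsv=cv2.cvtColor(p,cv2.COLOR_BGR2HSV)
reg=np.zeros(d.shape,bool);reg[244:282,299:518]=1
brass=reg&(hsv[...,1]>120)&(hsv[...,2]>60)
P=lambda m:np.array([w('top',u,v,d=d[v,u]) for v,u in np.argwhere(m)])
fl=reg&(hsv[...,1]<60)&(d>0); fl[:248]=0
F=P(fl)
# RANSAC-ish plane from known 30deg
best=None;rng=np.random.default_rng(0)
for i in range(500):
    a=F[rng.choice(len(F),3,0)];n=np.cross(a[1]-a[0],a[2]-a[0]);l=np.linalg.norm(n)
    if l<1e-4: continue
    n/=l;k=abs((F-a[0])@n)<.0015
    if best is None or k.sum()>best.sum():best=k
Q=F[best];c=Q.mean(0);n=np.linalg.svd(Q-c)[2][2];n*=np.sign(n[2])
print(len(F),best.sum(),'n',n,'tilt',np.degrees(np.arccos(n[2])),'yaw',np.degrees(np.arctan2(-n[1],-n[0])),'c',c)
N,L,S,C=cv2.connectedComponentsWithStats(brass.astype(np.uint8))
u=np.cross([0,1,0],n)
u=np.array([n[2]*-n[0]/np.hypot(n[0],n[1]),n[2]*-n[1]/np.hypot(n[0],n[1]),np.hypot(n[0],n[1])]);y=np.cross(n,u)
print('u',u,'y',y)
for i in range(1,N):
    if S[i,4]<40: continue
    A=P(L==i)-c;B=np.c_[A@u,A@y,A@n]
    top=B[B[:,2]>np.percentile(B[:,2],50)]
    print(S[i],C[i].round(1),'min',np.percentile(B,2,0).round(4),'max',np.percentile(B,98,0).round(4),'topmean',(top.mean(0)).round(4))
print('lip/divider foot')
for q in [(44,245),(209,245),(374,245),(541,243),(712,243)]:
    print(w('top',280+q[0]/3,205+q[1]/3,z=.03).round(4))
print('box rim')
for q in [(196.7,209),(204,333.3),(112.7,341.7),(108.3,217.3)]: print(w('top',*q,z=.05).round(4))
print('partition',w('top',344/3,195+291/3,z=.04),w('top',597/3,195+271/3,z=.04))
print('door edge',[ (w('top',u_,v_,d=d[int(v_),int(u_)+3])).round(4) for u_,v_ in [(17,209),(18,355),(110,219),(113,340)]])
E
```

```text
Traceback (most recent call last):
  File "h.py", line 5, in w
    c=viewer.camera_info(n);R,t=np.array(c['R']),np.array(c['t'])
ValueError: time passes only in moves, steps and waits
```

```bash
sed -i 's/^def w/from functools import lru_cache\ninfo=lru_cache(None)(viewer.camera_info)\ndef w/; s/c=viewer.camera_info(n);/c=info(n);/' h.py; cat > m.py <<'E'
from h import *
p=cv2.imread('pics/top0.png');d=np.load('pics/top0.npy')
hsv=cv2.cvtColor(p,cv2.COLOR_BGR2HSV)
reg=np.zeros(d.shape,bool);reg[244:282,299:518]=1
brass=reg&(hsv[...,1]>120)&(hsv[...,2]>60)
P=lambda m:np.array([w('top',u,v,d=d[v,u]) for v,u in np.argwhere(m)])
fl=reg&(hsv[...,1]<60)&(d>0); fl[:248]=0
F=P(fl)
best=None;rng=np.random.default_rng(0)
for i in range(500):
    a=F[rng.choice(len(F),3,0)];n=np.cross(a[1]-a[0],a[2]-a[0]);l=np.linalg.norm(n)
    if l<1e-4: continue
    n/=l;k=abs((F-a[0])@n)<.0015
    if best is None or k.sum()>best.sum():best=k
Q=F[best];c=Q.mean(0);n=np.linalg.svd(Q-c)[2][2];n*=np.sign(n[2])
print(len(F),best.sum(),'n',n,'tilt',np.degrees(np.arccos(n[2])),'yaw',np.degrees(np.arctan2(-n[1],-n[0])),'c',c)
N,L,S,C=cv2.connectedComponentsWithStats(brass.astype(np.uint8))
h=np.hypot(n[0],n[1]);u=np.array([-n[2]*n[0]/h,-n[2]*n[1]/h,h]);y=np.cross(n,u)
print('u',u,'y',y)
for i in range(1,N):
    if S[i,4]<40: continue
    A=P(L==i)-c;B=np.c_[A@u,A@y,A@n]
    top=B[B[:,2]>np.percentile(B[:,2],50)]
    print(S[i],C[i].round(1),'min',np.percentile(B,2,0).round(4),'max',np.percentile(B,98,0).round(4),'topmean',(top.mean(0)).round(4))
print('lip/divider foot')
for q in [(44,245),(209,245),(374,245),(541,243),(712,243)]:
    print(w('top',280+q[0]/3,205+q[1]/3,z=.03).round(4))
print('box rim')
for q in [(196.7,209),(204,333.3),(112.7,341.7),(108.3,217.3)]: print(w('top',*q,z=.05).round(4))
print('partition',w('top',344/3,195+291/3,z=.04),w('top',597/3,195+271/3,z=.04))
print('door edge',[ (w('top',u_,v_,d=d[int(v_),int(u_)+3])).round(4) for u_,v_ in [(17,209),(18,355),(110,219),(113,340)]])
E
python3 m.py
```

```text
5889 3225 n [-0.50421342 -0.00780669  0.8635438 ] tilt 30.28316061516865 yaw 0.8870344109987741 c [ 0.54730311 -0.17936141  0.03731458]
u [0.86344031 0.01336857 0.50427385] y [-1.54810526e-02  9.99880161e-01  8.67361738e-19]
[480 244  15  38 398] [487.3 264.6] min [-0.028  -0.1513  0.0054] max [ 0.0363 -0.1316  0.0223] topmean [-0.0074 -0.1384  0.0274]
[421 261  21  21 379] [431.  271.1] min [-0.0296 -0.0656  0.0016] max [ 0.0019 -0.036   0.0185] topmean [-0.0121 -0.0499  0.0205]
[311 262  18  20 288] [319.8 271.6] min [-0.0255  0.1183  0.0031] max [0.001  0.1445 0.0273] topmean [-0.0121  0.1318  0.0237]
[367 262  18  20 249] [375.3 271.2] min [-0.029   0.0266  0.0007] max [0.0012 0.0543 0.0185] topmean [-0.0098  0.041   0.0224]
lip/divider foot
[ 0.5033 -0.0064  0.03  ]
[ 0.5042 -0.0977  0.03  ]
[ 0.5051 -0.1889  0.03  ]
[ 0.5072 -0.2812  0.03  ]
[ 0.5082 -0.3756  0.03  ]
box rim
[0.6291 0.1573 0.05  ]
[0.4273 0.1367 0.05  ]
[0.4127 0.2823 0.05  ]
[0.6138 0.3031 0.05  ]
partition [0.49149635 0.28832743 0.04      ] [0.50371667 0.15037544 0.04      ]
door edge [array([0.6056, 0.38  , 0.1782]), array([0.4053, 0.3593, 0.1792]), array([0.612 , 0.3032, 0.0425]), array([0.4154, 0.282 , 0.0499])]
```

```bash
cat > plan.py <<'E'
"usage: plan.py name [off]; prints shift & turn (in move units) from the measured pose to the target"
import sys,numpy as np
from scipy.spatial.transform import Rotation as T
from rig import readout
def frame(yaw,tilt=0): # tool axes: x ahead/up the slope, z down into it
    return T.from_euler('zy',[yaw,-tilt],degrees=True).as_matrix()@np.diag([1,-1,-1.])
B=frame(.8,30);V=frame(5.87)
stem=np.array([.5374,-.3208,.0303]);cap=np.array([.5331,-.0482,.0303])
box=np.array([.5207,.2199,0])
def b(x,y,z): return box+T.from_euler('z',5.87,degrees=True).apply([x,y,z])
def go(p,R):
    s=readout.read_state();C=np.array(s['tcp_rot']);q=np.array(s['position'])
    print('row',(C.T@(p-q)/.25).round(3),(T.from_matrix(C.T@R).as_rotvec()/(np.pi/2)).round(3),'dist',np.linalg.norm(p-q).round(4),'at',q.round(4),'j',s['joint_positions'].round(0),'f',s['force'].round(1))
if __name__=='__main__':
    for a in sys.argv[1:]:
        k,*v=a.split(',');v=[float(i) for i in v]
        if k in('stem','cap'): print(a);go(globals()[k]-B[:,2]*v[0],B)   # v0: TCP above floor along normal
        elif k=='box': print(a);go(b(*v),V)
        elif k=='w': print(a);go(np.array(v[:3]),B if len(v)>3 else V)
E
python3 plan.py w,.3,-.46,.22 w,.45,-.323,.2,1
```

```text
w,.3,-.46,.22
row [ 0.728 -0.425  0.008] [-0.001 -0.     0.087] dist 0.2108 at [ 0.1484 -0.6064  0.2217] j [-86.  30.  82.  -0.  68. -10.] f [-0.5  1.  -0.2]
w,.45,-.323,.2,1
row [ 1.441 -0.815  0.089] [-0.043  0.331  0.14 ] dist 0.4144 at [ 0.1484 -0.6064  0.2217] j [-86.  30.  82.  -0.  68. -10.] f [-0.5  1.  -0.2]
```

Call:
send_rows(moves=[[0.2,-0.11,0,0,0,0.02],[0.4,-0.22,0,0,0,0.04],[0.6,-0.33,0,0,0,0.06],[0.73,-0.425,0,0,0,0.087],[0.73,-0.425,0,0,0,0.087],[0.73,-0.425,0,0,0,0.087]], grip=0.5)

```text
time_s: 0.7
position: [0.3016, -0.4588, 0.2224]
tcp_rot: [[0.994, 0.107, -0.001], [0.107, -0.994, 0.001], [-0.0, -0.001, -1.0]]
force: [0.2, 0.0, 0.3]
opening: 0.554
grasp_force: 0.0
```

```bash
python3 plan.py w,.45,-.323,.2,1
```

```text
w,.45,-.323,.2,1
row [ 0.648 -0.476  0.09 ] [-0.021  0.333  0.058] dist 0.2024 at [ 0.3016 -0.4588  0.2224] j [-68.  24.  93.  -0.  63.  16.] f [0.2 0.  0.3]
```

Call:
send_rows(moves=[[0.16,-0.12,0.02,0,0.08,0.015],[0.32,-0.24,0.04,-0.01,0.16,0.03],[0.48,-0.36,0.06,-0.015,0.25,0.045],[0.65,-0.476,0.09,-0.021,0.333,0.058],[0.65,-0.476,0.09,-0.021,0.333,0.058],[0.65,-0.476,0.09,-0.021,0.333,0.058],[0.65,-0.476,0.09,-0.021,0.333,0.058]])

```text
time_s: 1.4
position: [0.4496, -0.328, 0.2002]
tcp_rot: [[0.866, 0.006, 0.5], [0.011, -1.0, -0.006], [0.5, 0.011, -0.866]]
force: [-0.6, -0.3, -1.3]
opening: 0.498
grasp_force: 0.0
```

```bash
python3 plan.py stem,.08 stem,.004
```

```text
stem,.08
row [-0.035 -0.032  0.444] [ 0.004 -0.    -0.002] dist 0.1117 at [ 0.4496 -0.328   0.2002] j [-62.  22. 112.  44.  40.  -6.] f [-0.6 -0.3 -1.3]
stem,.004
row [-0.035 -0.034  0.748] [ 0.004 -0.    -0.002] dist 0.1874 at [ 0.4496 -0.328   0.2002] j [-62.  22. 112.  44.  40.  -6.] f [-0.6 -0.3 -1.3]
```

Call:
send_rows(moves=[[-0.035,-0.033,0.15,0,0,0],[-0.035,-0.033,0.3,0,0,0],[-0.035,-0.033,0.444,0.004,0,-0.002],[-0.035,-0.033,0.5,0.004,0,-0.002],[-0.035,-0.033,0.5,0.004,0,-0.002],[-0.035,-0.033,0.5,0.004,0,-0.002],[-0.035,-0.033,0.5,0.004,0,-0.002]])

```text
time_s: 2.1
position: [0.5047, -0.3191, 0.0885]
tcp_rot: [[0.865, 0.013, 0.501], [0.014, -1.0, 0.001], [0.501, 0.006, -0.865]]
force: [-0.7, 0.6, 0.1]
opening: 0.498
grasp_force: 0.0
```

```bash
python3 - <<'E'
from h import *
p,d=viewer.capture('top');cv2.imwrite('pics/t1.png',cv2.resize(p[200:310,400:560],None,fx=4,fy=4,interpolation=cv2.INTER_CUBIC)[...,::-1])
E
python3 plan.py stem,.004
```

```text
stem,.004
row [-0.004  0.008  0.251] [-0.    -0.001  0.   ] dist 0.0629 at [ 0.5047 -0.3189  0.0886] j [-56.  37. 111.  62.  28. -22.] f [-0.8  0.1  0.5]
```

View pics/t1.png

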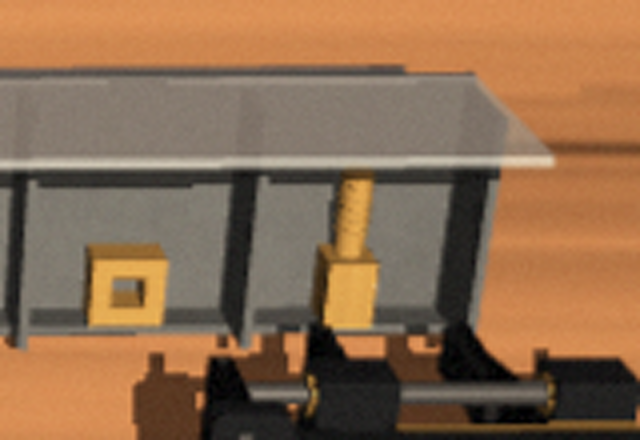

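The finger tips sit at crop (320,330) and (455,325), one either side of the stem head once parallax is allowed for. Going down.

Call:
send_rows(moves=[[-0.004,0.008,0.05,0,0,0],[-0.004,0.008,0.1,0,0,0],[-0.004,0.008,0.15,0,0,0],[-0.004,0.008,0.2,0,0,0],[-0.004,0.008,0.23,0,0,0],[-0.004,0.008,0.25,0,0,0],[-0.004,0.008,0.25,0,0,0],[-0.004,0.008,0.25,0,0,0]])

```text
time_s: 2.95
position: [0.5351, -0.3197, 0.0332]
tcp_rot: [[0.866, 0.013, 0.5], [0.014, -1.0, 0.003], [0.5, 0.005, -0.866]]
force: [0.0, 1.1, 0.0]
opening: 0.497
grasp_force: 0.0
```

```bash
python3 plan.py stem,.004
```

```text
stem,.004
row [ 0.002  0.005 -0.001] [-0.002 -0.     0.   ] dist 0.0013 at [ 0.5351 -0.3197  0.0332] j [-53.  44. 109.  72.  25. -30.] f [0.  1.1 0. ]
```

Close.

Call:
send_rows(moves=[[0,0.005,0,0,0,0],[0,0.005,0,0,0,0],[0,0.005,0,0,0,0],[0,0.005,0,0,0,0],[0,0.005,0,0,0,0],[0,0.005,0,0,0,0]], grip=0)

```text
time_s: 3.55
position: [0.5352, -0.3208, 0.0329]
tcp_rot: [[0.866, 0.013, 0.5], [0.014, -1.0, 0.003], [0.5, 0.005, -0.866]]
force: [-0.7, 0.2, 2.1]
opening: 0.227
grasp_force: 30.0
```

Call:
send_rows(moves=[[0,0,-0.06,0,0,0],[0,0,-0.2,0,0,0],[0,0,-0.36,0,0,0],[0,0,-0.52,0,0,0],[0,0,-0.65,0,0,0],[0,0,-0.65,0,0,0],[0,0,-0.65,0,0,0],[0,0,-0.65,0,0,0]])

```text
time_s: 4.35
position: [0.454, -0.3207, 0.1723]
tcp_rot: [[0.866, 0.014, 0.499], [0.013, -1.0, 0.005], [0.499, 0.003, -0.866]]
force: [0.5, -0.5, -1.5]
opening: 0.229
grasp_force: 30.0
```

```bash
python3 plan.py w,.5,-.14,.2
```

```text
w,.5,-.14,.2
row [ 0.224 -0.72  -0.   ] [ 0.016 -0.333 -0.055] dist 0.1885 at [ 0.454  -0.3207  0.1723] j [-61.  25. 113.  48.  37. -10.] f [ 0.5 -0.5 -1.5]
```

Call:
send_rows(moves=[[0.05,-0.12,0,0,-0.05,0],[0.1,-0.28,0,0,-0.13,-0.02],[0.15,-0.44,0,0.01,-0.21,-0.03],[0.2,-0.6,0,0.01,-0.29,-0.04],[0.224,-0.72,0,0.016,-0.333,-0.055],[0.224,-0.72,0,0.016,-0.333,-0.055],[0.224,-0.72,0,0.016,-0.333,-0.055],[0.224,-0.72,0,0.016,-0.333,-0.055]])

```text
time_s: 5.15
position: [0.4998, -0.1394, 0.199]
tcp_rot: [[0.994, 0.105, -0.002], [0.105, -0.994, -0.001], [-0.002, 0.0, -1.0]]
force: [-0.3, -0.7, -1.8]
opening: 0.226
grasp_force: 30.0
```

```bash
python3 plan.py box,.015,0,.2
```

```text
box,.015,0,.2
row [ 0.294 -1.42  -0.005] [0.    0.001 0.002] dist 0.3626 at [ 0.4998 -0.1394  0.199 ] j [-28.  24.  99.  -0.  57.  56.] f [-0.3 -0.7 -1.8]
```

Call:
send_rows(moves=[[0.03,-0.14,0,0,0,0],[0.07,-0.3,0,0,0,0],[0.11,-0.48,0,0,0,0],[0.15,-0.66,0,0,0,0],[0.18,-0.82,0,0,0,0],[0.21,-0.95,0,0,0,0],[0.22,-1,0,0,0,0],[0.22,-1,0,0,0,0]])

```text
time_s: 5.95
position: [0.5286, 0.1137, 0.1992]
tcp_rot: [[0.995, 0.103, -0.001], [0.103, -0.995, -0.002], [-0.002, 0.002, -1.0]]
force: [-0.7, -1.1, -1.0]
opening: 0.227
grasp_force: 30.0
```

```bash
python3 plan.py box,.015,-.025,.11 
```

```text
box,.015,-.025,.11
row [ 0.073 -0.327  0.356] [0.001 0.001 0.   ] dist 0.1221 at [0.5286 0.1137 0.1992] j [ 0. 26. 96. -0. 59. 85.] f [-0.7 -1.1 -1. ]
```

Call:
send_rows(moves=[[0.02,-0.13,0,0,0,0],[0.05,-0.26,0.05,0,0,0],[0.073,-0.327,0.17,0,0,0],[0.073,-0.327,0.3,0,0,0],[0.073,-0.327,0.356,0,0,0],[0.073,-0.327,0.356,0,0,0],[0.073,-0.327,0.356,0,0,0],[0.073,-0.327,0.356,0,0,0]])

```text
time_s: 6.75
position: [0.5402, 0.1957, 0.112]
tcp_rot: [[0.995, 0.101, 0.003], [0.101, -0.995, -0.002], [0.002, 0.002, -1.0]]
force: [0.6, 0.0, -1.5]
opening: 0.227
grasp_force: 30.0
```

```bash
python3 - <<'E'
from h import *
p,d=viewer.capture('scene');cv2.imwrite('pics/s1.png',cv2.resize(p[130:320,380:600],None,fx=3,fy=3,interpolation=cv2.INTER_CUBIC)[...,::-1])
E
python3 plan.py box,.015,-.025,.009
```

```text
box,.015,-.025,.009
row [-0.009 -0.004  0.413] [ 0.002 -0.002 -0.001] dist 0.1032 at [0.5402 0.196  0.1122] j [ 9. 35. 95. -0. 50. 93.] f [ 0.2 -0.2 -2. ]
```

View pics/s1.png

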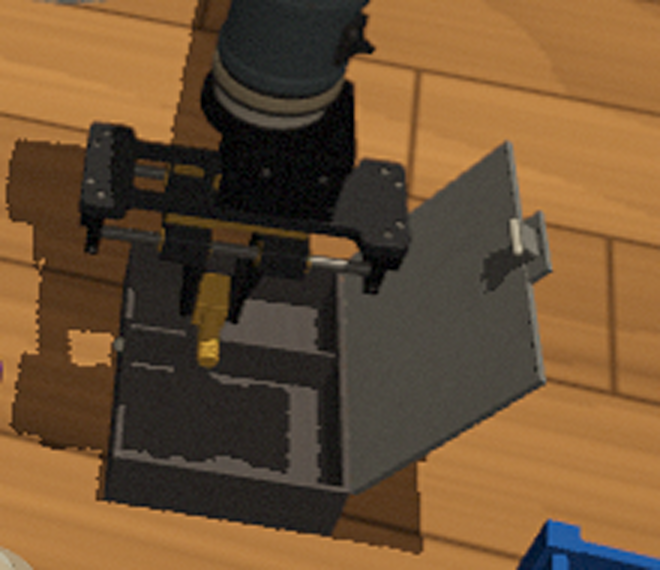

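The stem is held level, with its head at crop (212,300) over the large compartment. I'll shift slightly away from the door and lower it in two steps.

Call:
send_rows(moves=[[0,0.016,0.07,0,0,0],[0,0.016,0.15,0,0,0],[-0.005,0.016,0.22,0,0,0],[-0.009,0.016,0.29,0,0,0],[-0.009,0.016,0.34,0,0,0],[-0.009,0.016,0.36,0,0,0],[-0.009,0.016,0.36,0,0,0],[-0.009,0.016,0.36,0,0,0]])

```text
time_s: 7.6
position: [0.5379, 0.1925, 0.0216]
tcp_rot: [[0.995, 0.102, 0.002], [0.102, -0.995, -0.002], [0.002, 0.002, -1.0]]
force: [-0.5, -0.4, -1.2]
opening: 0.229
grasp_force: 30.0
```

```bash
python3 plan.py box,.015,-.03,.009
```

```text
box,.015,-.03,.009
row [0.003 0.004 0.051] [ 0.002 -0.001  0.   ] dist 0.0127 at [0.5379 0.1925 0.0216] j [ 9. 43. 98. -0. 39. 93.] f [-0.5 -0.4 -1.2]
```

Call:
send_rows(moves=[[0,0,0.02,0,0,0],[0,0,0.035,0,0,0],[0,0,0.05,0,0,0],[0,0,0.05,0,0,0],[0,0,0.05,0,0,0]])

```text
time_s: 8.1
position: [0.537, 0.1923, 0.0082]
tcp_rot: [[0.995, 0.102, -0.0], [0.102, -0.995, -0.002], [-0.0, 0.002, -1.0]]
force: [0.4, 1.1, -0.8]
opening: 0.229
grasp_force: 30.0
```

Call:
send_rows(moves=[[0,0,0.002,0,0,0],[0,0,0.002,0,0,0],[0,0,0.002,0,0,0],[0,0,0.002,0,0,0],[0,0,0.002,0,0,0],[0,0,0.002,0,0,0]], grip=0.37)

```text
time_s: 8.7
position: [0.5372, 0.1923, 0.008]
tcp_rot: [[0.995, 0.102, 0.0], [0.102, -0.995, -0.002], [0.0, 0.002, -1.0]]
force: [0.8, -0.8, -0.7]
opening: 0.369
grasp_force: 0.0
```

Call:
send_rows(moves=[[0,0,-0.05,0,0,0],[0,0,-0.17,0,0,0],[0,0,-0.35,0,0,0],[0,0,-0.53,0,0,0],[0,0,-0.7,0,0,0],[0,0,-0.78,0,0,0],[0,0,-0.78,0,0,0],[0,0,-0.78,0,0,0]])

```text
time_s: 9.5
position: [0.5367, 0.1928, 0.2035]
tcp_rot: [[0.995, 0.102, 0.001], [0.102, -0.995, -0.002], [0.001, 0.002, -1.0]]
force: [-0.3, 0.3, 0.1]
opening: 0.37
grasp_force: 0.0
```

```bash
python3 plan.py w,.48,-.045,.2
```

```text
w,.48,-.045,.2
row [-0.323  0.923  0.016] [ 0.002 -0.001  0.   ] dist 0.2445 at [0.5367 0.1928 0.2035] j [ 9. 27. 91. -0. 61. 93.] f [-0.3  0.3  0.1]
```

Call:
send_rows(moves=[[-0.05,0.15,0,0,0,0],[-0.11,0.32,0,0,0,0],[-0.17,0.5,0,0,0,0],[-0.23,0.67,0,0,0,0],[-0.28,0.82,0,0,0,0],[-0.323,0.923,0.01,0,0,0],[-0.323,0.923,0.01,0,0,0],[-0.323,0.923,0.01,0,0,0]], grip=0.52)

```text
time_s: 10.3
position: [0.4793, -0.045, 0.1996]
tcp_rot: [[0.995, 0.1, -0.003], [0.1, -0.995, -0.001], [-0.003, 0.0, -1.0]]
force: [0.4, 0.5, 0.1]
opening: 0.52
grasp_force: 0.0
```

```bash
python3 plan.py cap,.17
```

```text
cap,.17
row [-0.125  0.     0.089] [-0.019  0.335  0.054] dist 0.0384 at [ 0.4793 -0.045   0.1996] j [-19.  21. 104.  -0.  55.  66.] f [0.4 0.5 0.1]
```

Call:
send_rows(moves=[[-0.03,0,0.02,0,0.08,0.01],[-0.06,0,0.04,-0.01,0.16,0.025],[-0.09,0,0.06,-0.015,0.24,0.04],[-0.125,0,0.089,-0.019,0.335,0.054],[-0.125,0,0.089,-0.019,0.335,0.054],[-0.125,0,0.089,-0.019,0.335,0.054],[-0.125,0,0.089,-0.019,0.335,0.054]])

```text
time_s: 11.0
position: [0.4508, -0.0453, 0.1789]
tcp_rot: [[0.865, 0.02, 0.501], [0.019, -1.0, 0.006], [0.501, 0.004, -0.865]]
force: [1.0, 1.3, 0.1]
opening: 0.52
grasp_force: 0.0
```

```bash
python3 plan.py cap,.05
```

```text
cap,.05
row [-0.013  0.014  0.479] [-0.004 -0.001  0.004] dist 0.1199 at [ 0.4508 -0.0453  0.1789] j [-31.  17. 131.  71.  16.  -8.] f [1.  1.3 0.1]
```

Call:
send_rows(moves=[[-0.005,0.005,0.1,0,0,0],[-0.01,0.01,0.2,0,0,0],[-0.013,0.014,0.3,-0.002,0,0.002],[-0.013,0.014,0.4,-0.004,0,0.004],[-0.013,0.014,0.479,-0.004,0,0.004],[-0.013,0.014,0.479,-0.004,0,0.004],[-0.013,0.014,0.479,-0.004,0,0.004],[-0.013,0.014,0.479,-0.004,0,0.004]])

```text
time_s: 11.8
position: [0.5076, -0.0483, 0.0748]
tcp_rot: [[0.865, 0.012, 0.501], [0.014, -1.0, 0.001], [0.501, 0.006, -0.866]]
force: [-0.7, -0.1, 0.0]
opening: 0.518
grasp_force: 0.0
```

```bash
python3 plan.py cap,.004
```

```text
cap,.004
row [-0.001 -0.     0.189] [-0.    -0.001 -0.   ] dist 0.0473 at [ 0.5076 -0.0483  0.0748] j [-26.  36. 129. 134.  18. -69.] f [-0.7 -0.1  0. ]
```

Call:
send_rows(moves=[[0,0,0.04,0,0,0],[0,0,0.08,0,0,0],[0,0,0.12,0,0,0],[0,0,0.16,0,0,0],[0,0,0.18,0,0,0],[0,0,0.189,0,0,0],[0,0,0.189,0,0,0],[0,0,0.189,0,0,0]])

```text
time_s: 12.6
position: [0.5317, -0.0493, 0.0334]
tcp_rot: [[0.865, 0.01, 0.501], [0.012, -1.0, -0.0], [0.501, 0.007, -0.865]]
force: [0.4, -0.4, -0.1]
opening: 0.516
grasp_force: 0.0
```

```bash
python3 plan.py cap,.004
```

```text
cap,.004
row [-0.002 -0.004 -0.002] [ 0.    -0.001 -0.001] dist 0.0013 at [ 0.5317 -0.0493  0.0334] j [-24.  43. 126. 144.  20. -77.] f [ 0.4 -0.4 -0.1]
```

Call:
send_rows(moves=[[-0.002,-0.004,0,0,0,0],[-0.002,-0.004,0,0,0,0],[-0.002,-0.004,0,0,0,0],[-0.002,-0.004,0,0,0,0],[-0.002,-0.004,0,0,0,0],[-0.002,-0.004,0,0,0,0]], grip=0)

```text
time_s: 13.2
position: [0.5315, -0.0483, 0.0331]
tcp_rot: [[0.865, 0.01, 0.501], [0.012, -1.0, -0.0], [0.501, 0.007, -0.865]]
force: [-1.0, 0.0, 2.0]
opening: 0.32
grasp_force: 30.0
```

Call:
send_rows(moves=[[0,0,-0.03,0,0,0],[0,0,-0.1,0,0,0],[0,0,-0.2,0,0,0],[0,0,-0.3,0,0,0],[0,0,-0.4,0,0,0],[0,0,-0.4,0,0,0],[0,0,-0.4,0,0,0],[0,0,-0.4,0,0,0]])

```text
time_s: 14.0
position: [0.4818, -0.0486, 0.1191]
tcp_rot: [[0.865, 0.01, 0.501], [0.012, -1.0, -0.001], [0.501, 0.006, -0.866]]
force: [0.1, -0.1, -0.9]
opening: 0.333
grasp_force: 30.0
```

```bash
python3 plan.py w,.49,.05,.2
```

```text
w,.49,.05,.2
row [ 0.195 -0.392 -0.264] [ 0.02  -0.334 -0.057] dist 0.1278 at [ 0.4818 -0.0486  0.1191] j [-28.  29. 131. 115.  15. -51.] f [ 0.1 -0.1 -0.9]
```

Call:
send_rows(moves=[[0.03,-0.06,-0.06,0,-0.05,0],[0.07,-0.13,-0.12,0,-0.11,-0.01],[0.11,-0.2,-0.18,0.01,-0.18,-0.03],[0.15,-0.27,-0.22,0.01,-0.25,-0.04],[0.18,-0.34,-0.25,0.015,-0.3,-0.05],[0.195,-0.392,-0.264,0.02,-0.334,-0.057],[0.195,-0.392,-0.264,0.02,-0.334,-0.057],[0.195,-0.392,-0.264,0.02,-0.334,-0.057],[0.195,-0.392,-0.264,0.02,-0.334,-0.057]])

```text
time_s: 14.9
position: [0.4884, 0.0536, 0.197]
tcp_rot: [[0.976, 0.12, 0.182], [0.102, -0.989, 0.109], [0.194, -0.088, -0.977]]
force: [-0.6, 0.7, -2.3]
opening: 0.324
grasp_force: 30.0
```

```bash
python3 - <<'E'
from h import *
p,d=viewer.capture('scene');cv2.imwrite('pics/s2.png',cv2.resize(p[130:310,300:500],None,fx=4,fy=4,interpolation=cv2.INTER_CUBIC)[:600,...,::-1])
E
python3 plan.py box,-.061,-.03,.11
```

```text
box,-.061,-.03,.11
row [-0.138 -0.506  0.382] [-0.053 -0.128  0.007] dist 0.1622 at [0.4939 0.0524 0.1998] j [-12.  19. 110.  12.  43.  63.] f [3.4 0.3 0.6]
```

View pics/s2.png

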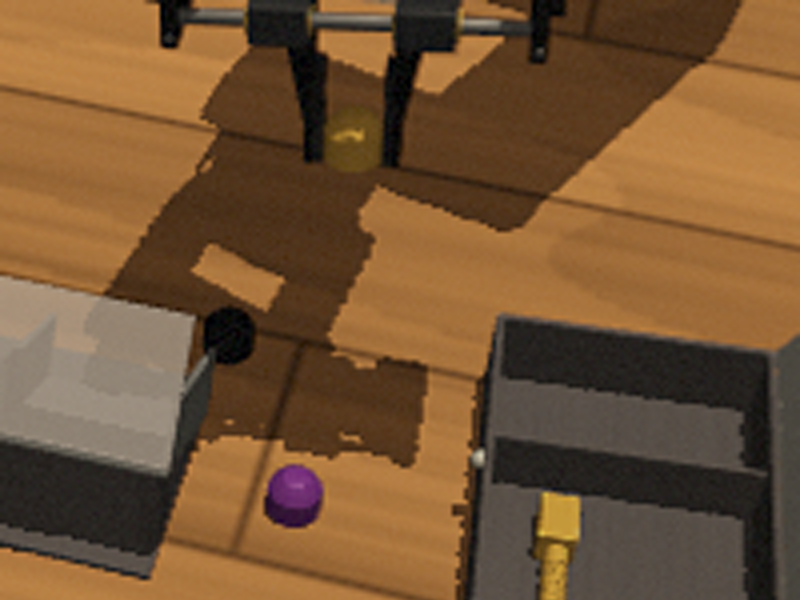

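The stem lies flat in the large compartment (head at crop (558,520)). The cap is held dome-up at (352,140), and the tilt is still settling.

Call:
send_rows(moves=[[0,0,0,0,0,0],[0,0,0,0,0,0]])

```text
time_s: 15.15
position: [0.4892, 0.054, 0.1964]
tcp_rot: [[0.974, 0.123, 0.188], [0.102, -0.988, 0.113], [0.2, -0.091, -0.976]]
force: [-0.6, -0.9, -0.8]
opening: 0.321
grasp_force: 30.0
```

```bash
python3 plan.py box,-.061,-.03,.11
```

```text
box,-.061,-.03,.11
row [-0.118 -0.494  0.376] [-0.059 -0.128  0.007] dist 0.1581 at [0.4892 0.054  0.1964] j [-12.  19. 111.  13.  42.  62.] f [-0.6 -0.9 -0.8]
```

```bash
python3 plan.py box,-.061,-.03,.19
```

```text
box,-.061,-.03,.19
row [-0.054 -0.524  0.064] [-0.059 -0.128  0.007] dist 0.1325 at [0.4892 0.054  0.1964] j [-12.  19. 111.  13.  42.  62.] f [-0.6 -0.9 -0.8]
```

Call:
send_rows(moves=[[-0.01,-0.07,0.01,-0.01,-0.03,0],[-0.02,-0.17,0.02,-0.03,-0.06,0],[-0.03,-0.28,0.03,-0.045,-0.1,0],[-0.04,-0.39,0.05,-0.059,-0.128,0.007],[-0.054,-0.48,0.064,-0.059,-0.128,0.007],[-0.054,-0.524,0.064,-0.059,-0.128,0.007],[-0.054,-0.524,0.064,-0.059,-0.128,0.007],[-0.054,-0.524,0.064,-0.059,-0.128,0.007],[-0.054,-0.524,0.064,-0.059,-0.128,0.007]])

```text
time_s: 16.05
position: [0.4644, 0.1819, 0.191]
tcp_rot: [[0.995, 0.1, 0.002], [0.1, -0.995, -0.003], [0.002, 0.003, -1.0]]
force: [-0.3, -0.6, -0.1]
opening: 0.325
grasp_force: 30.0
```

```bash
python3 plan.py box,-.061,-.03,.022
```

```text
box,-.061,-.03,.022
row [-0.006 -0.01   0.676] [ 0.002 -0.001 -0.001] dist 0.169 at [0.4644 0.1819 0.191 ] j [  9.  23. 102.  -0.  55.  93.] f [-0.3 -0.6 -0.1]
```

Call:
send_rows(moves=[[-0.006,-0.01,0.1,0,0,0],[-0.006,-0.01,0.22,0,0,0],[-0.006,-0.01,0.34,0,0,0],[-0.006,-0.01,0.45,0,0,0],[-0.006,-0.01,0.55,0,0,0],[-0.006,-0.01,0.63,0,0,0],[-0.006,-0.01,0.676,0,0,0],[-0.006,-0.01,0.676,0,0,0],[-0.006,-0.01,0.676,0,0,0]])

```text
time_s: 16.95
position: [0.4636, 0.1845, 0.0225]
tcp_rot: [[0.995, 0.101, 0.003], [0.101, -0.995, -0.003], [0.003, 0.003, -1.0]]
force: [0.7, 0.6, -1.4]
opening: 0.326
grasp_force: 30.0
```

```bash
python3 plan.py box,-.061,-.03,.008;python3 - <<'E'
from h import *
p,d=viewer.capture('scene');cv2.imwrite('pics/s3.png',cv2.resize(p[160:310,400:570],None,fx=4,fy=4,interpolation=cv2.INTER_CUBIC)[:600,...,::-1])
E
```

```text
box,-.061,-.03,.008
row [-0.002  0.002  0.058] [ 0.002 -0.002 -0.001] dist 0.0145 at [0.4636 0.1845 0.0225] j [  9.  40. 108.  -0.  31.  93.] f [ 0.7  0.6 -1.4]
```

View pics/s3.png

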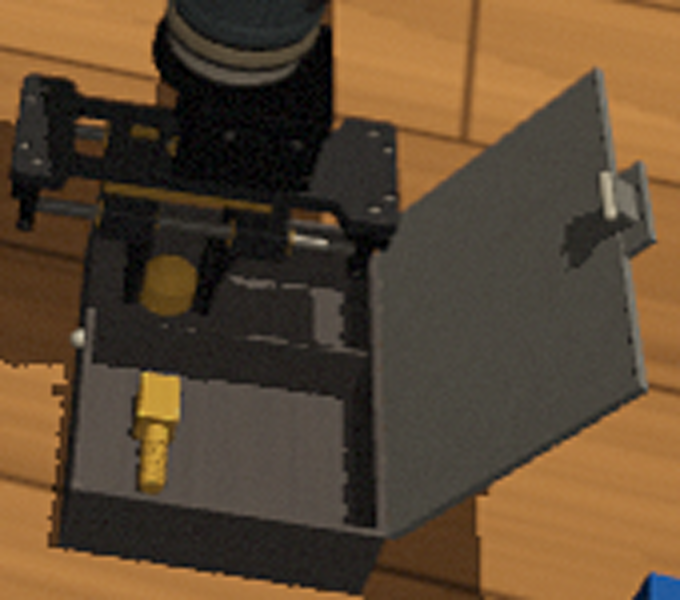

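The cap is at crop (168,285), upright between the fingers and clear of the walls. Lowering and releasing.

Call:
send_rows(moves=[[0,0,0.02,0,0,0],[0,0,0.04,0,0,0],[0,0,0.055,0,0,0],[0,0,0.058,0,0,0],[0,0,0.058,0,0,0],[0,0,0.058,0,0,0]])

```text
time_s: 17.6
position: [0.4631, 0.1848, 0.0076]
tcp_rot: [[0.995, 0.102, 0.002], [0.102, -0.995, -0.003], [0.002, 0.003, -1.0]]
force: [-0.2, -0.8, -1.5]
opening: 0.328
grasp_force: 30.0
```

Call:
send_rows(moves=[[0,0,0,0,0,0],[0,0,0,0,0,0],[0,0,0,0,0,0],[0,0,0,0,0,0],[0,0,0,0,0,0],[0,0,0,0,0,0]], grip=0.46)

```text
time_s: 18.2
position: [0.463, 0.1848, 0.0076]
tcp_rot: [[0.995, 0.102, 0.002], [0.102, -0.995, -0.003], [0.002, 0.003, -1.0]]
force: [0.3, -0.3, -1.0]
opening: 0.46
grasp_force: 0.0
```

Call:
send_rows(moves=[[0,0,-0.04,0,0,0],[0,0,-0.12,0,0,0],[0,0,-0.26,0,0,0],[0,0,-0.42,0,0,0],[0,0,-0.58,0,0,0],[0,0,-0.74,0,0,0],[0,0,-0.85,0,0,0],[0,0,-0.85,0,0,0],[0,0,-0.85,0,0,0]])

```text
time_s: 19.1
position: [0.4623, 0.1854, 0.2208]
tcp_rot: [[0.995, 0.102, 0.004], [0.102, -0.995, -0.003], [0.003, 0.003, -1.0]]
force: [0.7, -0.8, -0.0]
opening: 0.457
grasp_force: 0.0
```

```bash
python3 - <<'E'
from h import *
p,d=viewer.capture('scene');cv2.imwrite('pics/s4.png',cv2.resize(p[160:310,400:570],None,fx=4,fy=4,interpolation=cv2.INTER_CUBIC)[:600,...,::-1])
E
```

```text
(no output)
```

View pics/s4.png

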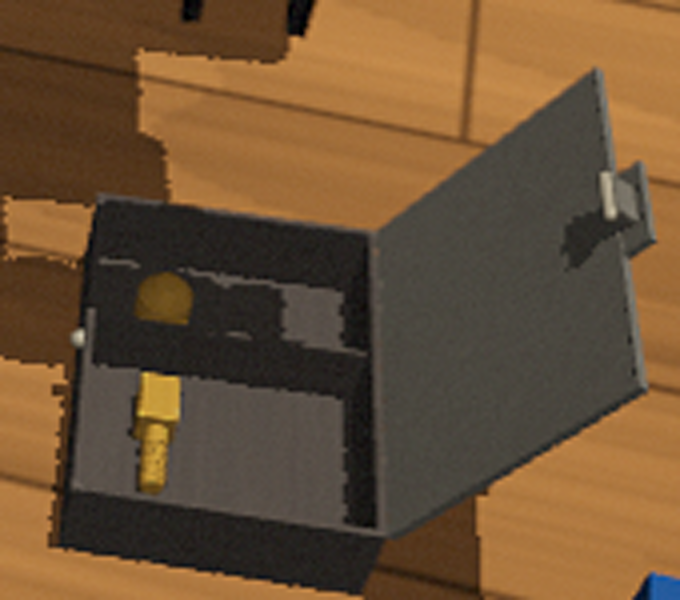

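Both parts are placed: the cap stands dome-up at crop (163,298) in the small compartment, and the stem lies flat at (157,430). For the door, I'll close the fingers, go over it to the outer side, and sweep it over.

```bash
python3 plan.py box,0,.215,.265 box,0,.215,.168
```

```text
box,0,.215,.265
row [ 0.249 -0.973 -0.184] [ 0.002 -0.    -0.   ] dist 0.2553 at [0.4615 0.1852 0.2197] j [  9.  21. 100.  -0.  59.  93.] f [ 0.2  0.3 -0.3]
box,0,.215,.168
row [ 0.249 -0.975  0.204] [ 0.002 -0.    -0.   ] dist 0.2566 at [0.4615 0.1852 0.2197] j [  9.  21. 100.  -0.  59.  93.] f [ 0.2  0.3 -0.3]
```

Call:
send_rows(moves=[[0.02,0,-0.12,0,0,0],[0.08,-0.1,-0.18,0,0,0],[0.15,-0.28,-0.19,0,0,0],[0.2,-0.46,-0.19,0,0,0],[0.249,-0.64,-0.19,0,0,0],[0.249,-0.8,-0.19,0,0,0],[0.249,-0.92,-0.19,0,0,0],[0.249,-0.975,-0.19,0,0,0],[0.249,-0.975,-0.19,0,0,0],[0.249,-0.975,-0.19,0,0,0]], grip=0)

```text
time_s: 20.15
position: [0.4992, 0.4329, 0.2656]
tcp_rot: [[0.995, 0.102, 0.0], [0.102, -0.995, -0.005], [-0.0, 0.005, -1.0]]
force: [-0.1, -0.1, 0.4]
opening: 0.005
grasp_force: 0.0
```

```bash
python3 plan.py box,0,.215,.168
```

```text
box,0,.215,.168
row [-0.001 -0.006  0.391] [ 0.003  0.    -0.   ] dist 0.0976 at [0.4992 0.4329 0.2656] j [ 31.  31.  74.  -0.  76. 116.] f [-0.1 -0.1  0.4]
```

Call:
send_rows(moves=[[0,0,0.12,0,0,0],[0,0,0.26,0,0,0],[0,0,0.37,0,0,0],[0,0,0.39,0,0,0],[0,0.06,0.39,0,0,0],[0,0.14,0.39,0,0,0],[0,0.22,0.39,0,0,0],[0,0.3,0.39,0,0,0],[0,0.38,0.39,0,0,0],[0,0.46,0.39,0,0,0],[0,0.5,0.39,0,0,0],[0,0.5,0.39,0,0,0]])

```text
time_s: 21.35
position: [0.5134, 0.3076, 0.1714]
tcp_rot: [[0.995, 0.099, 0.004], [0.099, -0.995, -0.003], [0.004, 0.003, -1.0]]
force: [-0.4, -0.8, -0.8]
opening: 0.006
grasp_force: 0.0
```

```bash
python3 plan.py box,0,.029,.166 box,0,.004,.161 box,0,-.014,.1445 box,0,-.029,.125
```

```text
box,0,.029,.166
row [-0.006  0.236  0.022] [ 0.002 -0.003 -0.002] dist 0.0593 at [0.5134 0.3076 0.1714] j [ 20.  32.  89.  -0.  59. 105.] f [-0.4 -0.8 -0.8]
box,0,.004,.161
row [-0.006  0.336  0.043] [ 0.002 -0.003 -0.002] dist 0.0846 at [0.5134 0.3076 0.1714] j [ 20.  32.  89.  -0.  59. 105.] f [-0.4 -0.8 -0.8]
box,0,-.014,.1445
row [-0.006  0.408  0.109] [ 0.002 -0.003 -0.002] dist 0.1055 at [0.5134 0.3076 0.1714] j [ 20.  32.  89.  -0.  59. 105.] f [-0.4 -0.8 -0.8]
box,0,-.029,.125
row [-0.006  0.467  0.187] [ 0.002 -0.003 -0.002] dist 0.1259 at [0.5134 0.3076 0.1714] j [ 20.  32.  89.  -0.  59. 105.] f [-0.4 -0.8 -0.8]
```

Call:
send_rows(moves=[[-0.006,0.06,0,0,0,0],[-0.006,0.12,0.01,0,0,0],[-0.006,0.18,0.02,0,0,0],[-0.006,0.236,0.022,0,0,0],[-0.006,0.285,0.03,0,0,0],[-0.006,0.336,0.043,0,0,0],[-0.006,0.375,0.075,0,0,0],[-0.006,0.408,0.109,0,0,0],[-0.006,0.44,0.15,0,0,0],[-0.006,0.467,0.187,0,0,0],[-0.006,0.467,0.187,0,0,0]])

```text
time_s: 22.45
position: [0.5222, 0.1921, 0.1216]
tcp_rot: [[0.995, 0.101, -0.001], [0.101, -0.995, -0.004], [-0.001, 0.004, -1.0]]
force: [0.4, 0.0, 0.1]
opening: 0.004
grasp_force: 0.0
```

```bash
python3 plan.py box,0,-.04,.103 box,0,-.047,.08 box,0,-.055,.065; python3 - <<'E'
from h import *
p,d=viewer.capture('scene');cv2.imwrite('pics/s5.png',cv2.resize(p[120:310,380:600],None,fx=3,fy=3,interpolation=cv2.INTER_CUBIC)[...,::-1])
E
```

```text
box,0,-.04,.103
row [0.006 0.048 0.075] [ 0.002  0.001 -0.001] dist 0.0223 at [0.5222 0.1921 0.1216] j [ 9. 33. 97. -0. 50. 93.] f [0.4 0.  0.1]
box,0,-.047,.08
row [0.006 0.076 0.167] [ 0.002  0.001 -0.001] dist 0.0458 at [0.5222 0.1921 0.1216] j [ 9. 33. 97. -0. 50. 93.] f [0.4 0.  0.1]
box,0,-.055,.065
row [0.006 0.108 0.227] [ 0.002  0.001 -0.001] dist 0.0628 at [0.5222 0.1921 0.1216] j [ 9. 33. 97. -0. 50. 93.] f [0.4 0.  0.1]
```

View pics/s5.png

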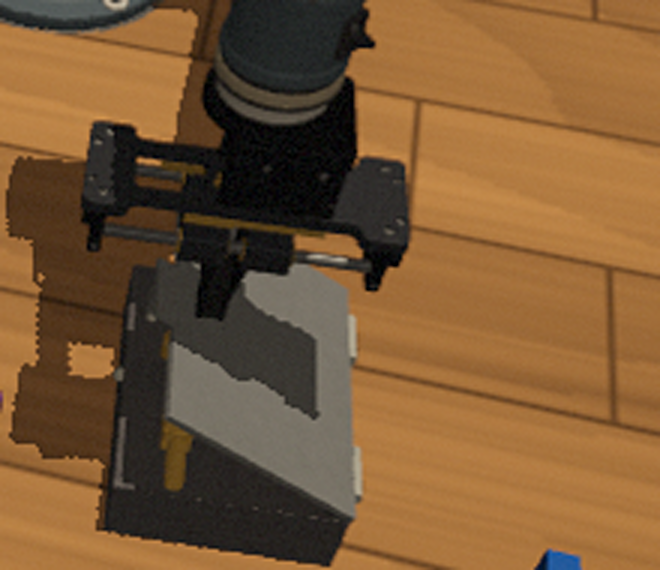

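The door is swung over to about 30°, with the finger tip on its outer face at crop (212,312). I'll press it down now.

Call:
send_rows(moves=[[0.006,0.025,0.04,0,0,0],[0.006,0.048,0.075,0,0,0],[0.006,0.062,0.12,0,0,0],[0.006,0.076,0.167,0,0,0],[0.006,0.09,0.2,0,0,0],[0.006,0.108,0.227,0,0,0],[0.006,0.108,0.227,0,0,0],[0.006,0.108,0.227,0,0,0]])

```text
time_s: 23.3
position: [0.5271, 0.1661, 0.0665]
tcp_rot: [[0.995, 0.102, 0.001], [0.102, -0.995, -0.003], [0.001, 0.004, -1.0]]
force: [-0.1, 0.6, 0.3]
opening: 0.005
grasp_force: 0.0
```

Call:
send_rows(moves=[[0,0,0.01,0,0,0],[0,0,0.02,0,0,0],[0,0,0.03,0,0,0],[0,0,0.038,0,0,0],[0,0,0.038,0,0,0],[0,0,0.038,0,0,0]])

```text
time_s: 23.9
position: [0.5273, 0.1666, 0.0572]
tcp_rot: [[0.995, 0.102, 0.002], [0.102, -0.995, -0.003], [0.002, 0.003, -1.0]]
force: [-0.3, -0.3, 0.8]
opening: 0.006
grasp_force: 0.0
```

Call:
send_rows(moves=[[0,0,0.008,0,0,0],[0,0,0.016,0,0,0],[0,0,0.024,0,0,0],[0,0,0.024,0,0,0]])

```text
time_s: 24.3
position: [0.5275, 0.1666, 0.0554]
tcp_rot: [[0.995, 0.102, 0.004], [0.102, -0.995, -0.003], [0.003, 0.003, -1.0]]
force: [-7.6, -1.8, 30.9]
opening: 0.008
grasp_force: 15.4
```

Call:
send_rows(moves=[[0,0,-0.05,0,0,0],[0,0,-0.2,0,0,0],[0,0,-0.4,0,0,0],[-0.15,0,-0.6,0,0,0],[-0.3,0.2,-0.7,0,0,0],[-0.3,0.4,-0.7,0,0,0],[-0.3,0.6,-0.7,0,0,0],[-0.3,0.8,-0.7,0,0,0],[-0.3,0.8,-0.7,0,0,0],[-0.3,0.8,-0.7,0,0,0],[-0.3,0.8,-0.7,0,0,0]])

```text
time_s: 25.4
position: [0.4723, -0.0395, 0.2264]
tcp_rot: [[0.995, 0.101, 0.001], [0.101, -0.995, -0.002], [0.001, 0.002, -1.0]]
force: [-0.7, 0.1, -0.4]
opening: 0.005
grasp_force: 0.0
```

```bash
python3 - <<'E'
from h import *
import plan
c=info('top');p,d=viewer.capture('top');K=np.array([[c['fx'],0,c['cx']],[0,c['fy'],c['cy']],[0,0,1]])
for Y in (.06,.03,0,-.03,-.06,-.07):
  for X in(-.06,.06):
    uv=cv2.projectPoints(plan.b(X,Y,.055)[None],cv2.Rodrigues(np.array(c['R']))[0],np.array(c['t']),K,np.array(c['distortion']))[0][0,0]
    u,v=uv.round().astype(int);print(Y,X,w('top',u,v,d=d[v,u])[2].round(4))
print(readout.read_state()['position'],readout.read_state()['force'])
E
```

```text
0.06 -0.06 0.0546
0.06 0.06 0.0574
0.03 -0.06 0.0561
0.03 0.06 0.0564
0 -0.06 0.0541
0 0.06 0.0544
-0.03 -0.06 0.0553
-0.03 0.06 0.0551
-0.06 -0.06 0.0542
-0.06 0.06 0.0596
-0.07 -0.06 0.0537
-0.07 0.06 0.0541
[ 0.47216576 -0.03882389  0.22638404] [-0.3951534   0.71075207  0.5487188 ]
```

The door is flat and holds shut with the arm clear of everything.

```bash
python3 -c "
from rig import ticket;print(ticket.hand_in())"
```

```text
the job is handed in; nothing more can be done
None
```

I laid the stem flat in the larger compartment, stood the cap nut dome up in the smaller one and pressed the door shut on its catch. After the arm withdrew, depth readings showed the door lying flat, and I handed the job in at about 25 s; it gave no verdict.

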